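# Push the row of ornament blocks home on the proof press

## Robot

A 6-joint arm with a two-finger parallel gripper is mounted at the origin on the work surface. World frame = base frame: x ahead of the robot, y to its left, z up, the work surface at z = 0. Lengths are in m, angles in degrees, forces in N, time in s.
With the tool pointing down it reaches from about 0.4 to 0.825 m from the base axis. Payload 7 kg.
Tool frame: the origin (TCP) lies on the centre line of the jaws, within the pads' length; the fingertips stand 19 mm ahead of it and the grasp point (between the pads) is the TCP; z points along the fingers, y is the line along which they close (so a half turn about z gives the same grasp; the last joint's range is limited). The gripper opens to 88 mm and grips with 3 to 60 N. Pads are 19 mm wide; open, the fingers measure 130 mm over their backs; the gripper's body (78 mm by 193 mm) begins 47 mm behind the grasp point.
Start: joints at [80.105, 20.546, 0.682, 0, -70.136, -16.507], TCP at [0.3, 0.605, 0.246] pointing down, gripper open.
Joint ranges: [-176.03, 176.03], [-82.01, 121.73], [-58.28, 71.71], [-173.87, 95.51], [-174.79, -0.11], [-173.66, 173.66]. Speed limits (degrees/s): [136.94, 136.94, 172.46, 180, 180, 180].

## Interface

Orientations are given as [roll, pitch, yaw] about the fixed x, y, z axes, in that order (R = Rz(yaw) Ry(pitch) Rx(roll)).
In Python, from plant import get_state, capture, close_job gives the robot as it stands.
- The arm moves only by the tool apply_moves, never from a script. Its argument "targets" is a list of rows, each a list of 7 numbers: the opening, from 0 (shut) to 1 (fully open), then the shift along the tool's x, y, z normalised to -1 to 1, where 1 is 1000 mm, then the turn, a rotation vector about the tool's x, y, z normalised to -1 to 1, where 1 is 90 degrees. In form: [[claw, tx, ty, tz, ax, ay, az], ...]. A call has 1 to 20 rows; each row shifts and turns the commanded pose from where the row before left it, along the tool's axes as they then stand; what a row does not reach is not made up. A row lasts 1/12 s, in which the tool goes at most 41.7 mm and 7.16 degrees, less where a joint would pass 70% of its speed; a pose out of reach is approached as far as the arm can. A call with a number of a shift or a turn outside -1 to 1 is refused whole. A call with a gripper value outside its range is refused whole. The fingers move at their own pace and stop on an object; "newtons" is the grip in N (left out, the last holds). Time passes only in rows, so rows that do not move let the fingers close. It gives the time, the measured TCP pose, the force, the opening and the grip force at its end, in the units of the state.
- get_state(): the state, without advancing time (a new reading comes with each control period).
- capture(name): name is "scene" or "top"; returns a dict with "frame" (384x512x3 uint8, red, green, blue), "range_z" (384x512 float32, m along the optical axis (not along the pixel's ray), 0 where there is no reading), "camera_matrix" (3x3 intrinsics, pixels), "T" (4x4, takes a point from camera to world coordinates). Camera axes: x right, y down, z forward; pixel columns grow to the right and rows downward; lengths in m; the calibration is good to about 2 mm. A picture is of the moment at which its call begins.
- close_job(): hands the job in; it is judged then, once.
The state is a dict: "time_s": time; "joints": joint angles; "qd": joint speeds; "joint_torque": joint torques, N m; "tcp_pos": TCP position; "eef_rot": TCP orientation; "contact_force": force on the tool from outside, world axes, zero at the start; "moment": the same for the moment, N m; "gripper_width": finger opening in m; "gripper_force": force on a finger pad.
Only numpy, scipy, OpenCV 4.12 (cv2) and the standard library are available. Lean on these libraries where they do the work, as an engineer would, in place of code of your own. Each camera call takes 0.05 s, during which the arm holds its last target. There are 200 camera calls.

## Task

On the bed of the proof press, push the row of five wooden ornament blocks, with the dark furniture stick behind it, along the near bearer as one train until the front block is fully home against the dead bar. Push with the fingertips on the dark stick only, not on the blocks, and ease the row home without ramming it; lift nothing and do not let the row come apart. It must finish tight and straight, flat on the bed and close along the bearer, with everything else left where it is.

Things in the scene. Friction and masses are not known exactly. Their poses are not given: they have to be found in the camera images.
- corner (a point): inside corner on the press bed where bed surface, inner face of the near bearer (robot's side) and face of the dead bar meet. x points across the bed away from the near bearer, y along the bearer towards the dead bar (the push direction; open bed at negative y, flat for 430 mm), z up. The bearer, a bright rail 23.5 mm high, fills x -20 to 0 mm; the dead bar fills y 0 to 22 mm
- dead_bar (a point): middle of the top edge of the dead bar's face, towards the row: dark steel bar across the bed, 224 mm long between the two bearers, 22 mm thick, 18 mm high; axes as corner
- press: bench-top proof press, green bed 264 x 720 x 50 mm, too heavy to move; origin on the table under the middle of the bed's width, 150 mm before the dead bar's face; y along the bed towards the dead bar and the parked roller, x away from the robot; bed surface 50 mm above the table
- roller (a point): middle of the press's black roller (84 mm in diameter, 250 mm long, green side plates, wooden pull bar up to 204 mm above the table) parked over the bed beyond the dead bar; it can roll along the bed: leave it parked
- stripes: one of the five ornament blocks of the row: pale wood, 70 mm (x, across the bed) x 32 mm (y, along the bed) x 23.5 mm high, black relief of five cross bars on top; about 40 g; origin at the centre of its underside. The five stand side by side touching, in any order, against the near bearer
- dots: one of the five ornament blocks of the row: pale wood, 70 mm (x, across the bed) x 32 mm (y, along the bed) x 23.5 mm high, black relief of three large and four small dots on top; about 40 g; origin at the centre of its underside. The five stand side by side touching, in any order, against the near bearer
- diamonds: one of the five ornament blocks of the row: pale wood, 70 mm (x, across the bed) x 32 mm (y, along the bed) x 23.5 mm high, black relief of three diamonds on top; about 40 g; origin at the centre of its underside. The five stand side by side touching, in any order, against the near bearer
- cross: one of the five ornament blocks of the row: pale wood, 70 mm (x, across the bed) x 32 mm (y, along the bed) x 23.5 mm high, black relief of a long bar with short cross bars on top; about 40 g; origin at the centre of its underside. The five stand side by side touching, in any order, against the near bearer
- chevrons: one of the five ornament blocks of the row: pale wood, 70 mm (x, across the bed) x 32 mm (y, along the bed) x 23.5 mm high, black relief of four chevrons on top; about 40 g; origin at the centre of its underside. The five stand side by side touching, in any order, against the near bearer
- furniture: plain dark wooden stick (printer's furniture), 70 mm (x, across the bed) x 25 mm (y, along the bed) x 20 mm high, about 35 g, touching the row's rear end, the end away from the dead bar; origin at the centre of its underside
- long_furniture: bystander on the far side of the bed: plain wooden stick 20 x 150 x 18 mm, its length along y; origin under its centre
- quoin: bystander on the far side of the bed: steel wedge block 22 x 60 x 18 mm, its length along y; origin under its centre
- brayer: bystander on the table: hand ink roller, black roller 42 mm in diameter and 110 mm long along y, red handle to -x reaching 160 mm from the roller; origin on the table under the roller's middle
- planer: bystander on the table: wooden planing block with a leather top, 80 x 100 x 44 mm; origin under its centre
- ink_tin: bystander on the table: blue ink tin, 84 mm in diameter, 55 mm high; origin under its centre
- ink_knife: bystander on the table: ink knife (spatula) lying flat, 280 mm long along its x, wooden handle to -x, steel blade 65 mm wide to +x; origin under its middle
There are look-alikes about, which are no part of the job. What is shaped like the stripes but green, red or yellow is not meant.

How it is judged:
By the outcome, as a careful person would: the job done as asked, in the order asked, and still so for the second after the job is handed in, with the robot touching nothing.
It also fails if it takes over 32 s, if anything falls off the work surface, if the arm or the gripper's body presses on something with over 40 N, if the wrist force passes 120 N, or if a joint passes its speed limit or range.

## Working session

There is one attempt and no reset: what is moved stays moved. The work goes in short steps, Python scripts to look and compute and a tool call to move; the robot and the scene stay as the last step left them, time stands still between calls to the robot, and variables do not carry over. Pictures are saved under pics/ and viewed, at most 10 in all, crops included, and the job is handed in when it is done.

Besides the shell and the picture viewer there is one more tool, called after ">>>" by a JSON object that holds its "op" and its "data". apply_moves: Moves the arm, as the interface text tells. Scaled input: -1 to 1 covers 1000 mm each way for a shift and 90 degrees each way for a turn. Its arguments: {"type":"object","properties":{"targets":{"type":"array","items":{"type":"array","items":{"type":"number"}}},"newtons":{"type":"number"}},"required":["targets"]}

```bash
mkdir -p pics; cat > h.py <<'E'
import numpy as np, cv2
from plant import *
def pt(c,u,v,z=None):
    K,T=c["camera_matrix"],c["T"]
    r=np.linalg.inv(K)@[u,v,1.]
    if z is None: p=r*c["range_z"][int(round(v)),int(round(u))]
    else:
        d=T[:3,:3]@r; p=r*(z-T[2,3])/d[2]
    return T[:3,:3]@p+T[:3,3]
E
python3 - <<'E'
from h import *
s=get_state();print(s)
ims=[]
for n in("scene","top"):
    c=capture(n);np.savez(n+"0.npz",**c)
    print(n,c["camera_matrix"],c["T"])
    cv2.imwrite(f"pics/{n}0.png",cv2.resize(c["frame"][:,:,::-1],(768,576),interpolation=cv2.INTER_CUBIC))
E
```

```text
{'time_s': 0.0, 'joints': array([ 8.01053798e+01,  2.05925028e+01,  6.33827223e-01, -1.94445806e-02,
       -7.01382528e+01, -1.65072805e+01]), 'qd': array([-0.06366841,  0.10276546,  0.08869977, -0.01510636, -0.02987253,
       -0.00249336]), 'joint_torque': array([ 1.85792938e-03, -5.82717919e+01,  2.93053794e+01,  6.99704424e+00,
        6.73410657e-03, -1.72020459e-04]), 'tcp_pos': array([0.29996439, 0.60416216, 0.24461317]), 'eef_rot': array([ 1.79901873e+02, -1.00178018e-02, -2.64085140e+01]), 'contact_force': array([-0.09803637, -0.24985415, -0.84233281]), 'moment': array([-0.03423197, -0.03663306,  0.02282926]), 'gripper_force': 0.0, 'gripper_width': 0.0875260350434465}
scene [[385.20320953   0.         258.87162853]
 [  0.         385.20320953 186.50929214]
 [  0.           0.           1.        ]] [[ 0.8818836   0.32124072 -0.34508797  1.0360942 ]
 [ 0.47143533 -0.60935153  0.63752603 -0.91304626]
 [-0.00548055 -0.72491042 -0.68882135  1.15327674]
 [ 0.          0.          0.          1.        ]]
top [[499.4255108    0.         253.95490465]
 [  0.         499.4255108  188.19891604]
 [  0.           0.           1.        ]] [[ 1.29781609e-02 -9.81435637e-01  1.91352183e-01  2.16998366e-01]
 [-9.99915242e-01 -1.25397979e-02  3.50169156e-03  7.00016752e-02]
 [-1.03716718e-03 -1.91381410e-01 -9.81515196e-01  1.57855439e+00]
 [ 0.00000000e+00  0.00000000e+00  0.00000000e+00  1.00000000e+00]]
```

View pics/scene0.png

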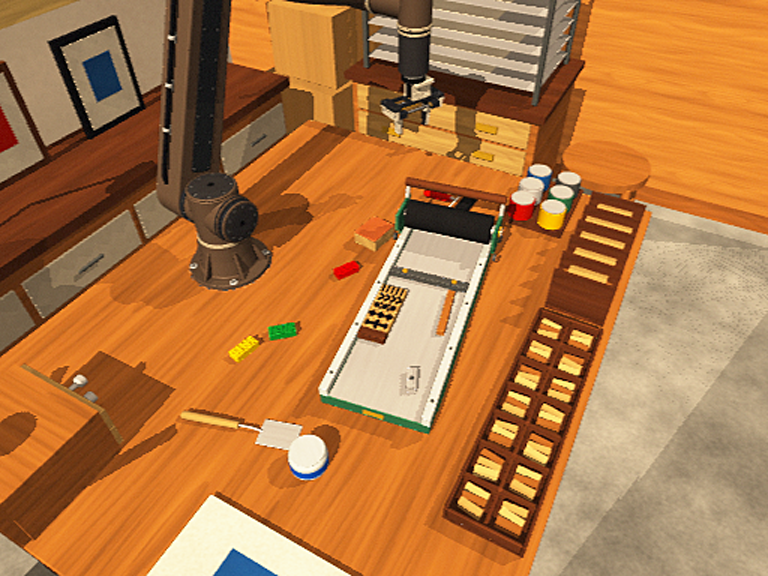

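View pics/top0.png

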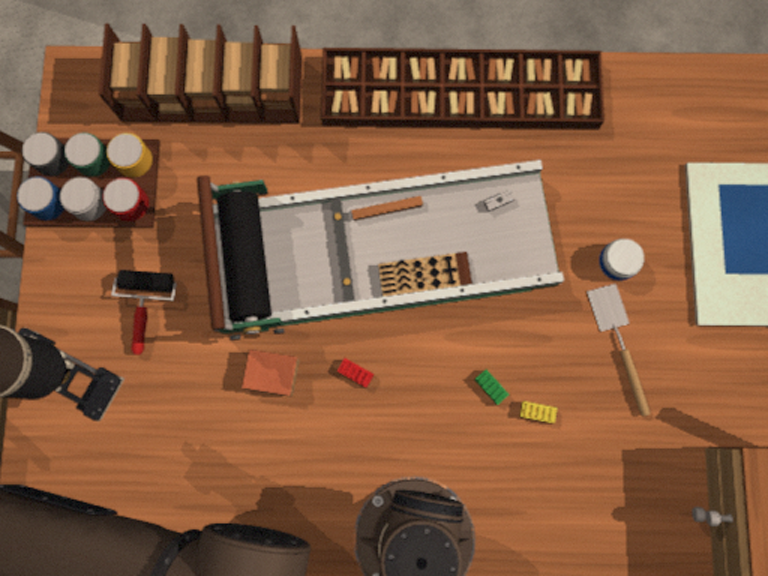

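The top view (768x576) shows the row at (380–468, 252–295), the dark stick at its right end (463, 268) and the dead bar at (342, 250). The look-alikes are red (355,373), green (491,387) and yellow (539,412). All three lie on the table off the press, so they are not meant. Long furniture is at (388,208) and the quoin at (497,201).

```bash
python3 - <<'E'
from h import *
c=np.load("top0.npz")
f=c["frame"][145:220,215:325,::-1]
cv2.imwrite("pics/crop1.png",cv2.resize(f,None,fx=7,fy=7,interpolation=cv2.INTER_CUBIC))
E
```

```text
(no output)
```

View pics/crop1.png

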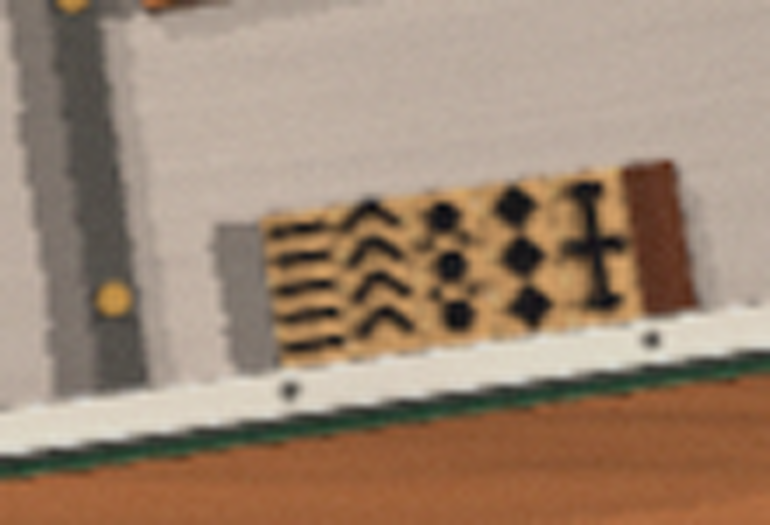

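```bash
python3 - <<'E'
from h import *
np.set_printoptions(precision=4,suppress=True)
c=dict(np.load("top0.npz"))
g=lambda x,y:((x+.5)/7-.5+215,(y+.5)/7-.5+145)
for n,x,y,z in [("frontfar",264,215,.0735),("frontnear",280,367,.0735),("rearfar",622,168,.0735),("rearnear",643,318,.0735),("furfar",674,160,.07),("furnear",697,305,.07),("bar1",103,20,.068),("bar2",147,385,.068),("bearL in",0,410,.0735),("bearR in",769,307,.0735),("bearL out",0,455,.0735),("bearR out",769,345,.0735)]:
    print(n,pt(c,*g(x,y),z))
for n,x,y in [("furn mid",660,240),("blk",450,300),("bar",95,200),("bed",180,150),("bearer",400,370)]: print(n,pt(c,*g(x,y)))
# heights map: bearer outer edge fit by colour
pts=[]
f=c["frame"].astype(int)
for u in range(190,370,3):
    col=f[170:225,u]; m=np.where(col.min(1)>205)[0]
    if len(m)>2: pts.append((u,170+m.min(),170+m.max()))
a=np.array(pts)
for k,off in((1,-.5),(2,.5)):
    p=np.array([pt(c,q[0],q[k]+off,.0735)[:2] for q in a])
    d=p-np.median(p,0)
    l=cv2.fitLine(p.astype(np.float32),cv2.DIST_HUBER,0,.001,.001).ravel()
    print(k,len(a),np.degrees(np.arctan2(l[1],l[0])),l)
E
```

```text
frontfar [0.5509 0.081  0.0735]
frontnear [0.483  0.0731 0.0735]
rearfar [ 0.5742 -0.0769  0.0735]
rearnear [ 0.5068 -0.0857  0.0735]
furfar [ 0.579  -0.1003  0.07  ]
furnear [ 0.5136 -0.1098  0.07  ]
bar1 [0.6406 0.1543 0.068 ]
bar2 [0.4752 0.1313 0.068 ]
bearL in [0.4624 0.195  0.0735]
bearR in [ 0.5125 -0.1409  0.0735]
bearL out [0.4426 0.1944 0.0735]
bearR out [ 0.4955 -0.1407  0.0735]
furn mid [ 0.5423 -0.0936  0.0716]
blk [ 0.5136 -0.001   0.0745]
bar [0.5583 0.1561 0.067 ]
bed [0.5863 0.1195 0.0471]
bearer [0.4814 0.0209 0.079 ]
  return _methods._mean(a, axis=axis, dtype=dtype,
  ret = ret.dtype.type(ret / rcount)
Traceback (most recent call last):
cv2.error: OpenCV(4.12.0) /io/opencv/modules/imgproc/src/linefit.cpp:618: error: (-215:Assertion failed) npoints2 >= 0 || npoints3 >= 0 in function 'fitLine'
```

```bash
python3 - <<'E'
from h import *
np.set_printoptions(precision=4,suppress=True)
c=dict(np.load("top0.npz")); f=c["frame"].astype(float)
print(f[185:215:2,300])
def edge(u0,u1,va,vb,ch,z,top):
    # strongest step in signed gradient along each column near guess line
    P=[]
    for u in range(u0,u1,2):
        v0=va+(vb-va)*(u-u0)/(u1-u0); r=np.arange(int(v0)-5,int(v0)+6)
        g=np.diff(f[r,u,ch])*top; k=g.argmax()
        if 0<k<len(g)-1:
            a,b,d=g[k-1:k+2]; s=(a-d)/(2*(a-2*b+d)); P.append(pt(c,u,r[k]+.5+s,z)[:2])
    P=np.array(P,np.float32); l=cv2.fitLine(P,cv2.DIST_HUBER,0,.001,.001).ravel()
    n=np.array([-l[1],l[0]]); print(len(P),"theta",np.degrees(np.arctan(-l[0]/l[1])),"x at y=-.1",l[2]+l[0]/l[1]*(-.1-l[3]),"rms mm",1e3*np.sqrt(np.median(((P-l[2:])@n)**2)))
edge(215,370,209.5,188.5,0,.0735,-1) # near bearer outer (white->green)
edge(180,360,131,107.5,2,.0735,1)     # far bearer outer
E
```

```text
[[ 56.  44.  34.]
 [ 50.  41.  36.]
 [111.  86.  58.]
 [197. 173. 145.]
 [219. 211. 194.]
 [221. 217. 200.]
 [193. 189. 176.]
 [ 55.  67.  56.]
 [ 98.  80.  53.]
 [144.  88.  52.]
 [142.  90.  53.]
 [147.  90.  57.]
 [147.  90.  56.]
 [134.  83.  48.]
 [153.  94.  58.]]
78 theta 8.828337 x at y=-.1 0.4878907 rms mm 0.6041279
90 theta 8.832273 x at y=-.1 0.75558454 rms mm 0.33653104
```

>>> {"op": "apply_moves", "data": {"targets": [[0.18, 0, 0, -0.004, 0, 0, 0.0612], [0.18, 0, 0, -0.004, 0, 0, 0.0612], [0.18, 0, 0, -0.004, 0, 0, 0.0612], [0.18, 0, 0, -0.004, 0, 0, 0.0612], [0.18, 0, 0, -0.004, 0, 0, 0.0612], [0.18, 0, 0, -0.004, 0, 0, 0.0612], [0.18, 0, 0, -0.004, 0, 0, 0.0612], [0.18, 0, 0, -0.004, 0, 0, 0.0612], [0.18, 0, 0, -0.004, 0, 0, 0.0612], [0.18, 0, 0, -0.004, 0, 0, 0.0612]], "newtons": 10}}

```text
time_s: 0.93
tcp_pos: [0.3, 0.6044, 0.2852]
eef_rot: [180.0, -0.0, -81.8]
contact_force: [-0.0, 0.2, -0.5]
gripper_width: 0.0263
gripper_force: 0.0
```

>>> {"op": "apply_moves", "data": {"targets": [[0.18, 0.01, -0.0066, 0, 0, 0, -0.0035], [0.18, 0.02, -0.0066, 0, 0, 0, 0], [0.18, 0.03, -0.0066, 0, 0, 0, 0], [0.18, 0.036, -0.0066, 0, 0, 0, 0], [0.18, 0.036, -0.0066, 0, 0, 0, 0], [0.18, 0.036, -0.0066, 0, 0, 0, 0], [0.18, 0.036, -0.0066, 0, 0, 0, 0], [0.18, 0.036, -0.0066, 0, 0, 0, 0], [0.18, 0.036, -0.0066, 0, 0, 0, 0], [0.18, 0.036, -0.0066, 0, 0, 0, 0], [0.18, 0.036, -0.0066, 0, 0, 0, 0], [0.18, 0.036, -0.0066, 0, 0, 0, 0], [0.18, 0.036, -0.0066, 0, 0, 0, 0], [0.18, 0.036, -0.0066, 0, 0, 0, 0], [0.18, 0.036, -0.0066, 0, 0, 0, 0], [0.18, 0.036, -0.0066, 0, 0, 0, 0], [0.18, 0.036, -0.0066, 0, 0, 0, 0], [0.18, 0.036, -0.0066, 0, 0, 0, 0], [0.18, 0.036, -0.0066, 0, 0, 0, 0], [0.18, 0.02, -0.0066, 0, 0, 0, 0]]}}

```text
time_s: 2.6
tcp_pos: [0.5311, -0.0269, 0.2852]
eef_rot: [180.0, -0.0, -81.1]
contact_force: [0.4, 0.9, 0.6]
gripper_width: 0.0161
gripper_force: 0.0
```

>>> {"op": "apply_moves", "data": {"targets": [[0.18, 0.03, 0, 0, 0, 0, 0], [0.18, 0.03, 0, 0, 0, 0, 0], [0.18, 0.03, 0, 0, 0, 0, 0], [0.18, 0.02, 0, 0, 0, 0, 0], [0.18, 0.007, 0, 0, 0, 0, 0], [0.18, 0, 0, 0, 0, 0, 0], [0.18, 0, 0, 0, 0, 0, 0], [0.18, 0, 0, 0, 0, 0, 0]]}}

```text
time_s: 3.27
tcp_pos: [0.549, -0.1384, 0.2854]
eef_rot: [180.0, 0.0, -81.1]
contact_force: [-0.9, -0.1, -0.3]
gripper_width: 0.0157
gripper_force: 0.0
```

>>> {"op": "apply_moves", "data": {"targets": [[0.18, 0.001, -0.001, 0.02, 0, 0, 0], [0.18, 0, 0, 0.035, 0, 0, 0], [0.18, 0, 0, 0.035, 0, 0, 0], [0.18, 0, 0, 0.035, 0, 0, 0], [0.18, 0, 0, 0.03, 0, 0, 0], [0.18, 0, 0, 0.025, 0, 0, 0], [0.18, 0, 0, 0.018, 0, 0, 0], [0.18, 0, 0, 0.012, 0, 0, 0], [0.18, 0, 0, 0, 0, 0, 0], [0.18, 0, 0, 0, 0, 0, 0]]}}

```text
time_s: 4.1
tcp_pos: [0.5502, -0.139, 0.0754]
eef_rot: [179.9, -0.0, -81.1]
contact_force: [0.2, -0.2, 0.8]
gripper_width: 0.0158
gripper_force: 0.0
```

```bash
python3 - <<'E'
from h import *
s=get_state();print(s["tcp_pos"],s["contact_force"],s["eef_rot"])
a=capture("scene")["frame"][170:250,215:325,::-1]
b=capture("top")["frame"][145:225,215:335,::-1]
A=cv2.resize(a,None,fx=6,fy=6,interpolation=cv2.INTER_CUBIC)
cv2.imwrite("pics/s1.png",A)
cv2.imwrite("pics/t1.png",cv2.resize(b,None,fx=6,fy=6,interpolation=cv2.INTER_CUBIC))
E
```

```text
[ 0.55021507 -0.13898075  0.07543409] [ 0.21157631 -0.210501    0.83079915] [ 1.79932200e+02 -1.79575329e-03 -8.10589889e+01]
```

View pics/s1.png

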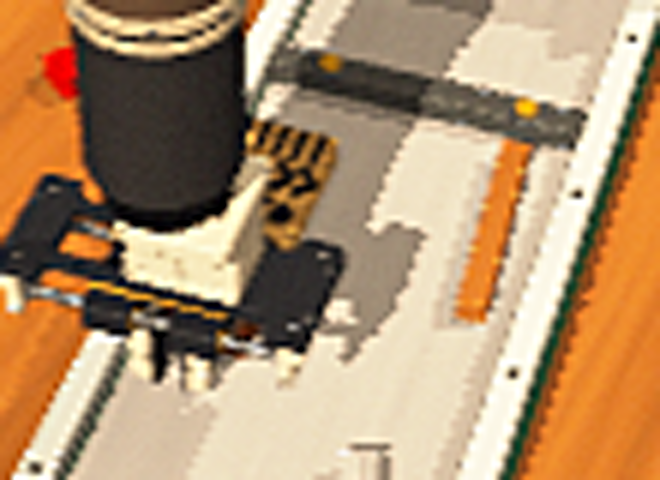

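The scene crop shows the fingertips at about (145–215, 370), over the bed, inside the bearer and behind the row. The row is untouched and the dead bar is at (430, 95).

>>> {"op": "apply_moves", "data": {"targets": [[0.18, -0.002, 0, 0, 0, 0, 0], [0.18, -0.003, 0, 0, 0, 0, 0], [0.18, -0.003, 0, 0, 0, 0, 0], [0.18, -0.003, 0, 0, 0, 0, 0], [0.18, -0.003, 0, 0, 0, 0, 0], [0.18, -0.001, 0, 0, 0, 0, 0], [0.18, -0.001, 0, 0, 0, 0, 0], [0.18, -0.001, 0, 0, 0, 0, 0], [0.18, -0.001, 0, 0, 0, 0, 0], [0.18, -0.001, 0, 0, 0, 0, 0], [0.18, -0.001, 0, 0, 0, 0, 0], [0.18, -0.001, 0, 0, 0, 0, 0], [0.18, -0.001, 0, 0, 0, 0, 0], [0.18, -0.001, 0, 0, 0, 0, 0], [0.18, -0.001, 0, 0, 0, 0, 0], [0.18, -0.001, 0, 0, 0, 0, 0], [0.18, -0.001, 0, 0, 0, 0, 0], [0.18, -0.001, 0, 0, 0, 0, 0], [0.18, -0.001, 0, 0, 0, 0, 0], [0.18, -0.001, 0, 0, 0, 0, 0]]}}

```text
time_s: 5.87
tcp_pos: [0.5459, -0.1111, 0.0755]
eef_rot: [180.0, 0.0, -81.2]
contact_force: [-0.0, -0.8, -0.7]
gripper_width: 0.0159
gripper_force: 0.5
```

```bash
python3 - <<'E'
from h import *
s=get_state();print(s["tcp_pos"],s["contact_force"],s["eef_rot"],s["moment"])
c=capture("scene");np.savez("s2.npz",**c)
b=capture("top");np.savez("t2.npz",**b)
A=cv2.resize(c["frame"][170:250,215:325,::-1],(440,320),interpolation=cv2.INTER_CUBIC)
B=cv2.resize(b["frame"][145:225,215:325,::-1],(440,320),interpolation=cv2.INTER_CUBIC)
B=cv2.resize(B,(400,290));A=cv2.resize(A,(400,290))
cv2.imwrite("pics/st2.png",np.hstack([A,B]))
E
```

```text
[ 0.54589256 -0.11111108  0.07554908] [-0.0438365  -0.78011248 -0.68708436] [ 1.79999796e+02  5.71795685e-04 -8.11672439e+01] [-0.41178787 -0.04709912 -0.02401287]
```

View pics/st2.png

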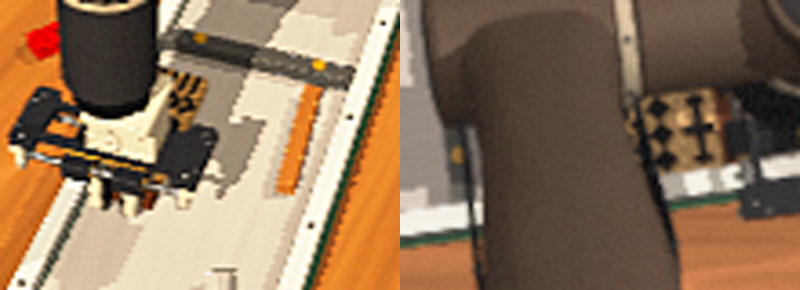

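The left half shows the fingers just behind the stick (150, 200). The right half shows the rear blocks straight along the bearer at (680, 130), with the stick at (722, 130). A contact force of about 0.8 N says the fingers have light contact, so I'll keep pushing slowly.

>>> {"op": "apply_moves", "data": {"targets": [[0.18, -0.001, 1e-05, 0, 0, 0, 0], [0.18, -0.001, 1e-05, 0, 0, 0, 0], [0.18, -0.001, 1e-05, 0, 0, 0, 0], [0.18, -0.001, 1e-05, 0, 0, 0, 0], [0.18, -0.001, 1e-05, 0, 0, 0, 0], [0.18, -0.001, 1e-05, 0, 0, 0, 0], [0.18, -0.001, 1e-05, 0, 0, 0, 0], [0.18, -0.001, 1e-05, 0, 0, 0, 0], [0.18, -0.001, 1e-05, 0, 0, 0, 0], [0.18, -0.001, 1e-05, 0, 0, 0, 0], [0.18, -0.001, 1e-05, 0, 0, 0, 0], [0.18, -0.001, 1e-05, 0, 0, 0, 0], [0.18, -0.001, 1e-05, 0, 0, 0, 0], [0.18, -0.001, 1e-05, 0, 0, 0, 0], [0.18, -0.001, 1e-05, 0, 0, 0, 0], [0.18, -0.001, 1e-05, 0, 0, 0, 0], [0.18, -0.001, 1e-05, 0, 0, 0, 0], [0.18, -0.001, 1e-05, 0, 0, 0, 0], [0.18, -0.001, 1e-05, 0, 0, 0, 0], [0.18, -0.001, 1e-05, 0, 0, 0, 0]]}}

```text
time_s: 7.63
tcp_pos: [0.5427, -0.0914, 0.0756]
eef_rot: [-180.0, -0.0, -81.2]
contact_force: [-0.2, -1.1, 0.5]
gripper_width: 0.0158
gripper_force: 0.7
```

>>> {"op": "apply_moves", "data": {"targets": [[0.18, -0.001, 1e-05, 0, 0, 0, 0], [0.18, -0.001, 1e-05, 0, 0, 0, 0], [0.18, -0.001, 1e-05, 0, 0, 0, 0], [0.18, -0.001, 1e-05, 0, 0, 0, 0], [0.18, -0.001, 1e-05, 0, 0, 0, 0], [0.18, -0.001, 1e-05, 0, 0, 0, 0], [0.18, -0.001, 1e-05, 0, 0, 0, 0], [0.18, -0.001, 1e-05, 0, 0, 0, 0], [0.18, -0.001, 1e-05, 0, 0, 0, 0], [0.18, -0.001, 1e-05, 0, 0, 0, 0], [0.18, -0.001, 1e-05, 0, 0, 0, 0], [0.18, -0.001, 1e-05, 0, 0, 0, 0], [0.18, -0.001, 1e-05, 0, 0, 0, 0], [0.18, -0.001, 1e-05, 0, 0, 0, 0], [0.18, -0.001, 1e-05, 0, 0, 0, 0], [0.18, -0.001, 1e-05, 0, 0, 0, 0], [0.18, -0.001, 1e-05, 0, 0, 0, 0], [0.18, -0.001, 1e-05, 0, 0, 0, 0], [0.18, -0.001, 1e-05, 0, 0, 0, 0], [0.18, -0.001, 1e-05, 0, 0, 0, 0]]}}

```text
time_s: 9.3
tcp_pos: [0.5394, -0.0717, 0.0756]
eef_rot: [-180.0, -0.0, -81.2]
contact_force: [0.9, -1.7, 0.5]
gripper_width: 0.0158
gripper_force: 0.7
```

```bash
python3 - <<'E'
from h import *
s=get_state();print(s["tcp_pos"],s["contact_force"],s["eef_rot"],s["moment"])
c=capture("scene")
cv2.imwrite("pics/s3.png",cv2.resize(c["frame"][165:245,225:325,::-1],None,fx=6,fy=6,interpolation=cv2.INTER_CUBIC))
E
```

```text
[ 0.53938598 -0.07165661  0.07558061] [ 0.88644349 -1.68554999  0.54893076] [-1.79998337e+02 -1.01974027e-03 -8.11649644e+01] [-4.41729509e-01 -1.00647494e-01 -3.01336267e-04]
```

View pics/s3.png

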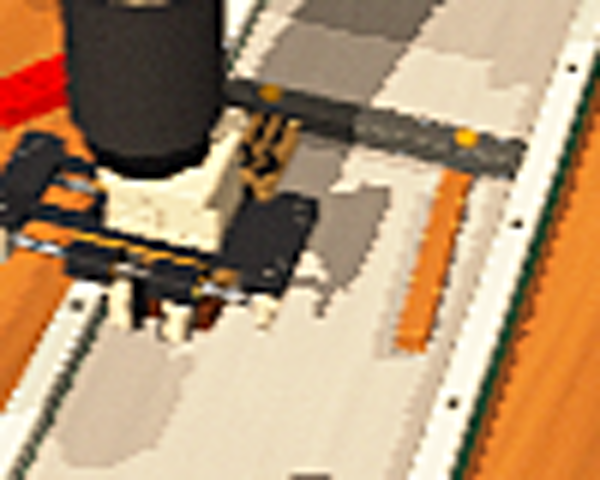

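The row's front (275, 120) is now close to the dead bar (290, 105), and the fingers sit squarely on the stick (180, 310). I'll slow down for the last stretch.

>>> {"op": "apply_moves", "data": {"targets": [[0.18, -0.0008, 0, 0, 0, 0, 0], [0.18, -0.0008, 0, 0, 0, 0, 0], [0.18, -0.0008, 0, 0, 0, 0, 0], [0.18, -0.0008, 0, 0, 0, 0, 0], [0.18, -0.0008, 0, 0, 0, 0, 0], [0.18, -0.0008, 0, 0, 0, 0, 0], [0.18, -0.0008, 0, 0, 0, 0, 0], [0.18, -0.0008, 0, 0, 0, 0, 0], [0.18, -0.0008, 0, 0, 0, 0, 0], [0.18, -0.0008, 0, 0, 0, 0, 0]]}}

```text
time_s: 10.18
tcp_pos: [0.5381, -0.0638, 0.0756]
eef_rot: [180.0, -0.0, -81.2]
contact_force: [-0.8, -1.1, 0.6]
gripper_width: 0.0153
gripper_force: 0.7
```

>>> {"op": "apply_moves", "data": {"targets": [[0.18, -0.0004, 0, 0, 0, 0, 0], [0.18, -0.0004, 0, 0, 0, 0, 0], [0.18, -0.0004, 0, 0, 0, 0, 0], [0.18, -0.0004, 0, 0, 0, 0, 0], [0.18, -0.0004, 0, 0, 0, 0, 0], [0.18, -0.0004, 0, 0, 0, 0, 0], [0.18, -0.0004, 0, 0, 0, 0, 0], [0.18, -0.0004, 0, 0, 0, 0, 0]]}}

```text
time_s: 10.85
tcp_pos: [0.5378, -0.0617, 0.0757]
eef_rot: [180.0, -0.1, -81.1]
contact_force: [1.5, -10.2, -1.5]
gripper_width: 0.0159
gripper_force: 5.6
```

The push force rose to 10 N, which suggests the row is home. I'll ease off, back away, lift and look.

>>> {"op": "apply_moves", "data": {"targets": [[0.18, 0, 0, 0, 0, 0, 0], [0.18, 0.0004, 0, 0, 0, 0, 0], [0.18, 0.0004, 0, 0, 0, 0, 0], [0.18, 0.0006, 0, 0, 0, 0, 0], [0.18, 0.001, 0, 0, 0, 0, 0], [0.18, 0.004, 0, 0, 0, 0, 0], [0.18, 0.01, 0, 0, 0, 0, 0], [0.18, 0.015, 0, 0, 0, 0, 0], [0.18, 0.01, 0, -0.01, 0, 0, 0], [0.18, 0.01, 0, -0.03, 0, 0, 0], [0.18, 0.02, 0, -0.035, 0, 0, 0], [0.18, 0.03, 0, -0.025, 0, 0, 0], [0.18, 0.036, 0, 0, 0, 0, 0], [0.18, 0.036, 0, 0, 0, 0, 0], [0.18, 0.036, 0, 0, 0, 0, 0], [0.18, 0.036, 0, 0, 0, 0, 0], [0.18, 0.036, 0, 0, 0, 0, 0], [0.18, 0.03, 0, 0, 0, 0, 0], [0.18, 0.01, 0, 0, 0, 0, 0], [0.18, 0, 0, 0, 0, 0, 0]]}}

```text
time_s: 12.52
tcp_pos: [0.5863, -0.3815, 0.1744]
eef_rot: [179.9, 0.0, -81.4]
contact_force: [0.5, 0.2, 0.3]
gripper_width: 0.016
gripper_force: 0.0
```

```bash
python3 - <<'E'
from h import *
s=get_state();print(s["tcp_pos"],s["contact_force"])
c=capture("scene");b=capture("top");np.savez("s4.npz",**c);np.savez("t4.npz",**b)
A=cv2.resize(c["frame"][165:245,225:300,::-1],(450,480),interpolation=cv2.INTER_CUBIC)
B=cv2.resize(b["frame"][145:225,215:315,::-1],(600,480),interpolation=cv2.INTER_CUBIC)
cv2.imwrite("pics/s4.png",A);cv2.imwrite("pics/t4.png",B)
E
```

```text
[ 0.58628647 -0.38147108  0.17437821] [0.45828296 0.1584171  0.31343213]
```

View pics/s4.png

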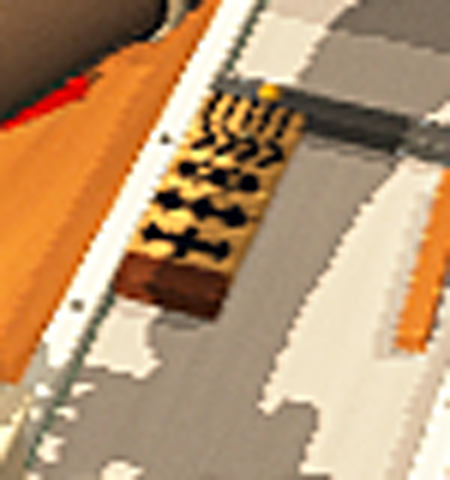

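View pics/t4.png

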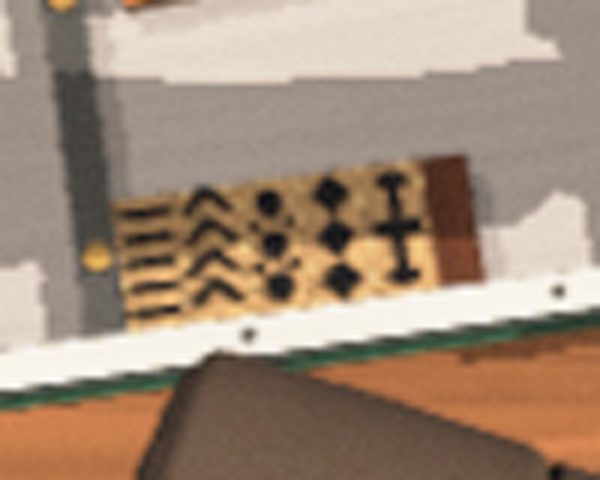

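Both views show the row tight and straight. The stripes block's face meets the dead bar along its full width, (113,205)–(127,328) in the top crop. The stick (455, 220) sits flush behind, and the row runs close along the bearer. The bystanders in view are unmoved and the arm is clear.

```bash
python3 -c "
from plant import *
print(close_job())"
```

```text
the job is handed in; nothing more can be done
None
```

The row of five blocks, with the dark stick behind it, is home against the dead bar and looks tight and straight along the bearer in both camera views. I pushed only on the stick, the push force was about 10 N at the end, and I handed the job in at about 12.6 s; no verdict came back.

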